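Close the draught shield and tare the balance

ROBOT

A 6-joint arm with a two-finger parallel gripper is mounted at the origin on the work surface. World frame = base frame: x ahead of the robot, y to its left, z up, the work surface at z = 0. Lengths are in m, angles in rad, forces in N, time in s.
With the tool pointing down it reaches from about 0.375 to 0.9 m from the base axis. Payload 3.1 kg.
Tool frame: the origin (TCP) lies midway between the tips of the shut fingers; the grasp point (between the pads) lies manip.hold_point_z behind it (manip.hold_point_z is the distance from the TCP to the grasp point, in m); z points along the fingers, y is the direction in which the jaws open and shut (so a half turn about z gives the same grasp; the last joint's range is limited). The gripper opens to 85 mm and grips with 20 to 120 N. Pads are 22 mm wide; open, the fingers measure 114 mm over their backs; the gripper's body (76 mm by 85 mm) begins 54 mm behind the grasp point. The pads swing forward as they close: fully open they stand 13 mm farther back than shut.
Start: joints at [-1.355, 0.527, 1.433, -0, 1.181, -0.178], TCP at [0.24, -0.577, 0.195] pointing down, gripper open.
Joint ranges: [-3.08, 3.08], [-0.75, 2.2], [0.22, 2.44], [-1.43, 4.57], [0, 2.65], [-2.85, 2.85]. Speed limits (rad/s): [2.79, 2.79, 3.14, 3.14, 3.14, 3.14].

INTERFACE

Orientations are given as a unit quaternion [x, y, z, w].
In Python, from station import manip, snapshot, workorder, models gives the robot as it stands.
- The arm moves only by the tool jog_arm, never from a script. Its argument "commands" is a list of rows, each a list of 5 numbers: the opening in per cent of the stroke, from 0 (shut) to 100 (fully open), then the shift along the world's x, y, z in cm, then the turn about the world's z in rad. A call has 1 to 8 rows; each row shifts and turns the pose as measured when the row begins; what a row does not reach is not made up. A row lasts 1/12 s, in which the tool goes at most 41.7 mm and 7.16 degrees, less where a joint would pass 70% of its speed; a pose out of reach is approached as far as the arm can. A call with a gripper value outside its range is refused whole. The fingers move at their own pace and stop on an object; "squeeze" is the grip in N (left out, the last holds). Time passes only in rows, so rows that do not move let the fingers close. It gives the time, the measured TCP pose, the force and the opening at its end, in the units of the state.
- manip.sense(): the state, without advancing time (a new reading comes with each control period).
- snapshot(name): name is "scene" or "top" or "wrist"; returns a dict with "image" (420x560x3 uint8, red, green, blue), "intrinsics" (3x3 intrinsics, pixels), "D" ([k1, k2, p1, p2, k3] as OpenCV has them; the pictures are not rectified), "extrinsics" (4x4, takes a point from camera to world coordinates); the wrist camera has in their place "hand_eye" (4x4, takes a point from camera to tool coordinates, whose origin is the TCP and whose axes are the flange's). Camera axes: x right, y down, z forward; pixel columns grow to the right and rows downward; lengths in m; the calibration is good to about 2 mm. A picture is of the moment at which its call begins: read the wrist's pose just before it. There is no depth.
- workorder.sign_off(): hands the job in, once; it reports no verdict.
Trained networks look in a picture, given as the dict that the camera call returned (one of the last four; its "shot" number tells which), for a name from the list of things; names that differ only in an ending like _2 or _b are one class to them, and where a whole thing is asked for, a point or a joint stands for the part that bears it (a point fixed in the world has none). Each returns a list of dicts, best first, with "score" (0 to 1); they miss things now and then, are a little off and sometimes report something else, mostly with a low value. They report only what shows in the picture. A call takes as long as a camera call.
- models.find_in(picture, name): "centre" ([x, y, z] in m, in world coordinates, good to about 4 mm: the middle of the surface that is visible of it).
- models.pinpoint(picture, name): "centre" ([x, y, z] in m, in world coordinates, good to about 4 mm: a listed point, or the origin of a listed thing).
The state is a dict: "t": time; "q": joint angles; "qd": joint speeds; "tau": joint torques, N m; "tcp_pos": TCP position; "tool_rot": TCP orientation; "force": force on the tool from outside, world axes, zero at the start; "ft_torque": the same for the moment, N m; "finger_gap": opening from 0.0 (shut) to 1.0 (fully open).
Only numpy, scipy, OpenCV 4.12 (cv2) and the standard library are available. Lean on these libraries where they do the work, as an engineer would, in place of code of your own. Each camera call takes 0.05 s, during which the arm holds its last target. There are 200 camera calls.

TASK

Tare the lab balance with its empty weighing dish on the pan: push the glass top door of the draught shield fully shut with the fingertips behind its black ridge, then lightly press the blue tare key down, let it spring back and take the hand away. Leave the other keys, the pan and the dish untouched, do not shove or lift the balance, and leave the jar, the calibration weight and the vial beside it where they stand.

Things in the scene. Friction and masses are not known exactly. Their poses are not given: they have to be found in the camera images.
- balance: Lab balance, 4.2 kg, loose on rubber feet; 360 mm deep (x), 210 wide (y), 240 tall. Origin: centre of its footprint at bench height; x points from its front (robot side at yaw 0) to its rear, y to its left, z up. Front: dark control panel rising 10 degrees to the rear, four keys in a row at x = -150 mm. Behind: glass chamber (see pane_top), then a cream housing, x 110 to 180 mm, 210 mm high.
- pane_top (a point): Middle of the top edge of the chamber's front glass pane (balance x = -55, z = 215 mm). The glass chamber behind it holds the pan: x -60 to 110 mm, y -100 to 100 mm, walls 215 mm high, open on top where the door does not cover it.
- door (a joint): Glass top door of the draught shield, m: 0 = fully shut (hard stop), 0.11 = wide open to the rear (balance +x). Starts 65 to 105 mm open. Slides level with about 1.5 N friction, stays where it is left. 175 mm (x) by 202 mm (y), 6 mm thick, top face 222 mm above the bench; shut, it covers balance x = -62 to 113 mm.
- ridge_back (a point): On the top door: middle of the upright rear face of its black finger ridge, 231 mm above the bench. The ridge runs across the door (balance y), 104 mm long, from the door's top (222 mm above the bench) up to 240 mm; its front is a 45 degree ramp, so push it from behind towards balance -x. Behind it 140 mm of flat glass. Shut, this point is at balance x = -36 mm. Axes as the balance's.
- key_tare (a joint): Blue tare key, in m: 0 = up, 0.006 = fully down on its stop. Spring key: starts to move at 1.5 N, half down (3 mm, where it counts as pressed) at 3.8 N, fully down at 6 N; returns by itself.
- tare_cap: Cap of the blue tare key, origin in the middle of its top face; third of four from the left seen from the front (balance x = -152, y = -24, z = 56 mm). Key 32 mm (y) by 22 mm (x), 9 mm proud of the panel. Its z axis is the key's outward normal, leaning 10 degrees from vertical to the front; a press straight down works. Keys are 48 mm apart centre to centre.
- key_power (a joint): Red on/off key, same make as the tare key, 0 = up, 0.006 = down. Not to be pressed.
- power_cap: Cap of the red on/off key, origin in the middle of its top face; first from the left (balance y = +72 mm).
- key_mode (a joint): Grey mode key, same make, 0 = up, 0.006 = down. Not to be pressed.
- mode_cap: Cap of the grey mode key, origin in the middle of its top face; second from the left (balance y = +24 mm).
- key_print (a joint): Grey print key, same make, 0 = up, 0.006 = down. Not to be pressed.
- print_cap: Cap of the grey print key, origin in the middle of its top face; fourth from the left (balance y = -72 mm).
- pan: Round steel weighing pan inside the chamber, 92 mm across; origin at the centre of its underside, its top face 4 mm higher, 74 mm above the bench. Not to be touched.
- dish: Empty green weighing dish standing loose on the pan, 60 mm across, 16 mm high, 20 g; origin at the centre of its underside. Not to be touched.
- jar: Amber reagent jar with a white cap, 60 mm across, 95 mm high, standing on the bench beside the balance; origin at the centre of its underside. Bystander.
- weight: Steel 200 g calibration weight with a knob, 32 mm across, 55 mm high, standing on the bench beside the balance; origin at the centre of its underside. Bystander.
- vial: Clear sample vial with an orange cap, 28 mm across, 62 mm high, standing on the bench beside the balance; origin at the centre of its underside. Bystander.

How it is judged:
On the way, in this order (a step that is already met when the one before it is completed fails the run):
1. the top door is fully shut (within 4 mm) (value of joint door below 0.004 m), for 0.2 s.
2. the blue tare key is pressed down (3 mm or more) with the door shut (value of joint key_tare above 0.003 m and value of joint door below 0.004 m), for 0.1 s.
At the end, for the whole second after the job is handed in: The top door is shut to within 4 mm, all four keys are up again, the balance stands within 10 mm of where it was, the dish is at rest upright on the pan, within 12 mm of where it was, and the jar, weight and vial are within 12 mm of their places (value of joint door below 0.004 m and value of joint each of key_tare, key_power, key_mode, key_print below 0.001 m and distance of balance from where it was at the start of the episode below 0.01 m and angle between balance's own z axis and vertical below 0.03 rad and distance of each of dish, jar, weight, vial from where it was at the start of the episode below 0.012 m and angle between dish's own z axis and vertical below 0.1 rad and linear speed of dish below 0.01 m/s); the robot touches nothing.
It fails at once if another key was pressed (more than 2 mm) (value of joint any of key_power, key_mode, key_print above 0.002 m).
It fails at once if the pan or the dish was touched (more than 0.3 N), or the dish displaced (more than 12 mm) (contact force between any of the fingers, the arm and pan above 0.3 N or contact force between any of the fingers, the arm and dish above 0.3 N or distance of dish from where it was at the start of the episode above 0.012 m).
It fails at once if the balance was shoved (more than 10 mm), lifted or tipped (distance of balance from where it was at the start of the episode above 0.01 m or angle between balance's own z axis and vertical above 0.03 rad or height (world z) of balance above 0.006 m).
It fails at once if the tare key was pressed hard (more than 25 N), or the balance or its door pushed hard (more than 35 N) (contact force between any of the fingers, the arm and tare_cap above 25 N or contact force between any of the fingers, the arm and balance above 35 N).
It fails at once if a bystander was moved (more than 12 mm) (distance of any of jar, weight, vial from where it was at the start of the episode above 0.012 m).
It also fails if it takes over 46 s, if anything falls off the work surface, if the arm or the gripper's body presses on something with over 40 N, if the wrist force passes 120 N, or if a joint passes its speed limit or range.

## Working session

There is one attempt and no reset: what is moved stays moved. The work goes in short steps, Python scripts to look and compute and a tool call to move; the robot and the scene stay as the last step left them, time stands still between calls to the robot, and variables do not carry over. Pictures are saved under pics/ and viewed, about 8 in all and at most 12, crops included, and the job is handed in when it is done.

Besides the shell and the picture viewer there is one more tool, called after "Request:" as name(argument=value, ...) on one line, values as JSON. jog_arm: Moves the arm, as the interface text tells. Its arguments: {"type":"object","properties":{"commands":{"type":"array","items":{"type":"array","items":{"type":"number"}}},"squeeze":{"type":"number"}},"required":["commands"]}

```bash
mkdir -p pics; cat > h.py <<'E'
import numpy as np, cv2
from station import manip, snapshot, workorder, models
def look(cam,names,save=None):
    s=snapshot(cam)
    if save: cv2.imwrite('pics/'+save,s['image'][:,:,::-1])
    for n in names:
        for f in ('pinpoint',):
            r=getattr(models,f)(s,n)[:2]
            print(cam,n,[(np.round(d['centre'],4).tolist(),round(d['score'],2)) for d in r])
    return s
E
python3 - <<'E'
from h import *
N=['balance','pane_top','ridge_back','tare_cap','power_cap','mode_cap','print_cap','jar','weight','vial','dish']
look('top',N,'top.png'); look('scene',N,'scene.png')
s=manip.sense(); print(s['t'],s['tcp_pos'],s['tool_rot'],s['force'],s['finger_gap'],manip.hold_point_z)
cv2.imwrite('pics/both.png',cv2.resize(np.vstack([cv2.imread('pics/top.png'),cv2.imread('pics/scene.png')]),None,fx=.71,fy=.71))
E
```

```text
top balance [([0.5789, -0.0571, -0.0056], 0.95)]
top pane_top [([0.5282, -0.044, 0.2105], 0.84), ([0.4171, -0.0965, 0.051], 0.16)]
top ridge_back [([0.6507, -0.0696, 0.2299], 0.62)]
top tare_cap [([0.4239, -0.0532, 0.0538], 0.53)]
top power_cap [([0.4505, 0.0391, 0.0583], 0.7), ([0.5856, 0.1232, 0.0004], 0.18)]
top mode_cap [([0.4383, -0.0065, 0.0582], 0.45)]
top print_cap [([0.4139, -0.0942, 0.0545], 0.68)]
top jar [([0.5778, -0.2666, -0.0009], 0.63)]
top weight [([0.5821, 0.1244, 0.0031], 0.6), ([0.6075, -0.0644, 0.0684], 0.25)]
top vial [([0.4343, -0.2296, 0.0029], 0.56)]
top dish [([0.6026, -0.0659, 0.0716], 0.92)]
scene balance [([0.5795, -0.0568, -0.0041], 0.88), ([0.4173, -0.0943, 0.0537], 0.4)]
scene pane_top [([0.5264, -0.0509, 0.2141], 0.88)]
scene ridge_back [([0.6435, -0.0685, 0.2334], 0.55)]
scene tare_cap [([0.4255, -0.0508, 0.0486], 0.64), ([0.4363, -0.2249, -0.0003], 0.62)]
scene power_cap [([0.4516, 0.0453, 0.0596], 0.6), ([0.4268, -0.0495, 0.0521], 0.52)]
scene mode_cap [([0.4328, -0.0048, 0.0545], 0.45)]
scene print_cap [([0.4181, -0.0917, 0.0525], 0.71)]
scene jar [([0.6454, -0.0697, 0.2303], 0.27)]
scene weight [([0.5858, 0.1218, -0.0006], 0.84)]
scene vial [([0.4383, -0.2251, -0.0007], 0.63), ([0.6432, -0.0715, 0.2324], 0.49)]
scene dish [([0.6028, -0.0706, 0.0737], 0.65), ([0.433, -0.0033, 0.0564], 0.34)]
1.2 [ 0.23983392 -0.57713709  0.19452037] [ 9.80678856e-01  1.95624591e-01  3.18232872e-06 -8.26746568e-07] [ 0.4173882  -0.23420691 -0.84578097] 0.9988818319227437 0.0187
```

View pics/both.png

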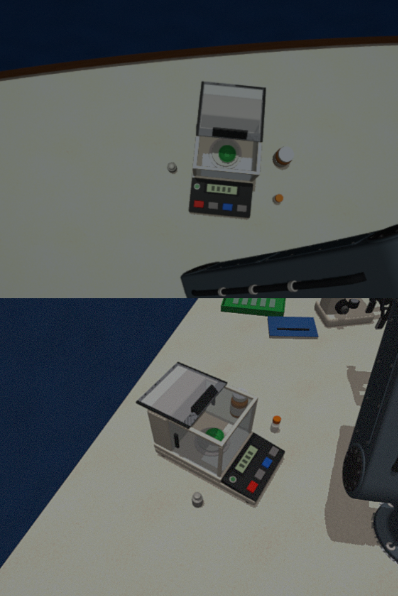

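```bash
cat > fit.py <<'E'
import numpy as np
B=np.array([[0,0],[0,0],[-55,0],[-55,0],[-152,-24],[-152,-24],[-152,72],[-152,72],[-152,24],[-152,24],[-152,-72],[-152,-72]])/1000
W=np.array([[.5789,-.0571],[.5795,-.0568],[.5282,-.044],[.5264,-.0509],[.4239,-.0532],[.4255,-.0508],[.4505,.0391],[.4516,.0453],[.4383,-.0065],[.4328,-.0048],[.4139,-.0942],[.4181,-.0917]])
b=B@[1,1j]; w=W@[1,1j]; bc,wc=b.mean(),w.mean()
a=np.angle(np.sum((w-wc)*np.conj(b-bc))); t=wc-np.exp(1j*a)*bc
print('yaw',a,'org',t,'res mm',np.round(1000*abs(w-t-np.exp(1j*a)*b),1))
for r in (.6507-.0696j,.6435-.0685j): print('ridge in bal',(r-t)*np.exp(-1j*a))
for n,p in dict(start=.105,ridge=.070,shut=-.036,tare=-.152-.024j).items(): print(n,t+np.exp(1j*a)*p)
E
python3 fit.py
```

```text
yaw -0.21884085486529278 org (0.580164547757712-0.059456025495619555j) res mm [2.7 2.7 3.9 3.4 4.3 1.4 5.6 4.4 3.7 4.6 3.4 5.4]
ridge in bal (0.07105540363201283+0.005411086440017724j)
ridge in bal (0.06378831731013616+0.004921743625221542j)
start (0.682660271871375-0.08225134383987343j)
ridge (0.648495030500154-0.07465290439178882j)
shut (0.5450231566330275-0.05164048777758966j)
tare (0.42657942675257987-0.04988468254706073j)
```

Request:
jog_arm(commands=[[0,0,0,4,0],[0,1,1,3.5,0],[0,2,2.5,2.5,-0.12],[0,2.5,3,1,-0.12],[0,2.5,3,0,-0.12],[0,2.5,3,0,-0.12],[0,2.5,3,0,-0.12],[0,2.5,3,0,0]])

```text
t: 1.87
tcp_pos: [0.3924, -0.3942, 0.3084]
tool_rot: [0.993, -0.116, 0.004, 0.001]
force: [1.2, -0.8, -0.2]
finger_gap: -0.0
```

Request:
jog_arm(commands=[[0,2.7,2.8,0,0],[0,2.7,2.8,0,0],[0,2.7,2.8,0,0],[0,2.7,2.8,0,0],[0,2.7,2.8,0,0],[0,2.7,2.8,0,0],[0,2.7,2.8,0,0],[0,2.7,2.8,0,0]])

```text
t: 2.53
tcp_pos: [0.6162, -0.1565, 0.3109]
tool_rot: [0.993, -0.117, 0.006, 0.003]
force: [-0.4, -0.5, -0.0]
finger_gap: -0.001
```

Request:
jog_arm(commands=[[0,2.5,2.5,0,0],[0,2.5,2.5,0,0],[0,2.5,2,0,0],[0,0.5,0.5,-1,0],[0,0,0,-1,0],[0,0,0,0,0]])

```text
t: 3.03
tcp_pos: [0.7039, -0.0679, 0.2885]
tool_rot: [0.994, -0.111, 0.007, 0.002]
force: [-0.7, -0.6, 0.2]
finger_gap: 0.001
```

```bash
python3 - <<'E'
from h import *
s=manip.sense(); print(s['t'],s['tcp_pos'],s['tool_rot'],s['force'])
look('wrist',['ridge_back','pane_top'],'w1.png'); look('scene',['ridge_back'],'s1.png')
cv2.imwrite('pics/b1.png',np.hstack([cv2.resize(cv2.imread('pics/'+f),(400,300)) for f in('w1.png','s1.png')]))
E
```

```text
3.0333 [ 0.70386344 -0.06788558  0.2885406 ] [ 0.99381597 -0.11082264  0.00675584  0.00158945] [-0.66888141 -0.56101019  0.21463619]
wrist ridge_back []
wrist pane_top [([0.5881, 0.1223, 0.0017], 0.46)]
scene ridge_back [([0.6428, -0.0708, 0.2308], 0.77)]
```

View pics/b1.png

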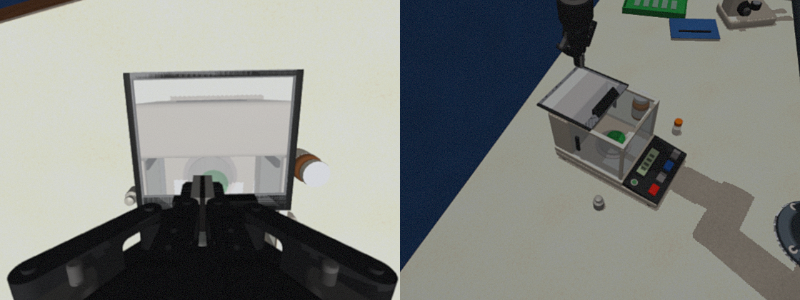

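Request:
jog_arm(commands=[[0,-0.6,-1.2,-1,0],[0,0,0,-1.5,0],[0,0,0,-1.5,0],[0,0,0,-0.8,0],[0,0,0,0,0]])

```text
t: 3.7
tcp_pos: [0.6981, -0.0891, 0.2495]
tool_rot: [0.993, -0.116, 0.015, 0.003]
force: [0.1, 0.9, -0.4]
finger_gap: 0.001
```

Request:
jog_arm(commands=[[0,0,0.3,-1,0],[0,0,0,-0.6,0],[0,0,0,-0.3,0],[0,0,0,0,0]])

```text
t: 4.03
tcp_pos: [0.6986, -0.0874, 0.2314]
tool_rot: [0.993, -0.117, 0.017, 0.004]
force: [0.3, -0.1, 0.0]
finger_gap: 0.001
```

Request:
jog_arm(commands=[[0,-1.2,0.3,0,0],[0,-1,0.25,0,0],[0,-0.8,0.2,0,0],[0,-0.8,0.2,0,0]])

```text
t: 4.37
tcp_pos: [0.662, -0.0779, 0.2319]
tool_rot: [0.993, -0.117, 0.019, 0.004]
force: [-0.5, 0.1, 0.4]
finger_gap: -0.003
```

Request:
jog_arm(commands=[[0,-0.8,0.18,0,0],[0,-0.8,0.18,0,0],[0,-0.8,0.18,0,0],[0,-0.8,0.18,0,0]])

```text
t: 4.7
tcp_pos: [0.6278, -0.0698, 0.233]
tool_rot: [0.993, -0.116, 0.02, 0.004]
force: [0.9, -0.4, 0.9]
finger_gap: 0.001
```

Request:
jog_arm(commands=[[0,-0.8,0.18,-0.1,0],[0,-0.8,0.18,-0.1,0],[0,-0.8,0.18,-0.1,0],[0,-0.8,0.18,0,0]])

```text
t: 5.03
tcp_pos: [0.5922, -0.0618, 0.2302]
tool_rot: [0.993, -0.116, 0.02, 0.004]
force: [-0.2, -0.8, -0.2]
finger_gap: 0.002
```

```bash
python3 - <<'E'
from h import *
s=manip.sense(); print(s['t'],s['tcp_pos'],s['force'])
look('scene',['ridge_back'],'s2.png'); look('top',['ridge_back'],'t2.png')
a=cv2.resize(cv2.imread('pics/s2.png')[60:300,150:470],(400,300));b=cv2.resize(cv2.imread('pics/t2.png')[90:330,200:520],(400,300))
cv2.imwrite('pics/b2.png',np.hstack([a,b]))
E
```

```text
5.0333 [ 0.59222047 -0.06179384  0.23019166] [-0.24947383 -0.80827063 -0.16082103]
scene ridge_back [([0.6412, -0.0713, 0.2293], 0.86), ([0.4155, -0.0927, 0.0525], 0.35)]
top ridge_back []
```

View pics/b2.png

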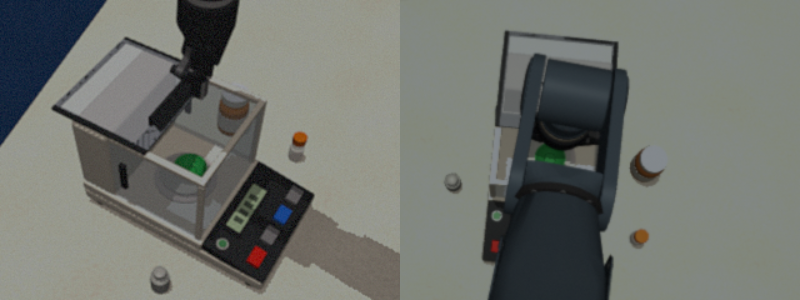

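```bash
python3 - <<'E'
from h import *
s=snapshot('scene'); im=s['image'][:,:,::-1].copy()
E=np.linalg.inv(s['extrinsics']); 
a=-.2188; o=np.array([.5802,-.0595])
def bw(x,y,z): return [o[0]+np.cos(a)*x-np.sin(a)*y,o[1]+np.sin(a)*x+np.cos(a)*y,z]
P=[manip.sense()['tcp_pos'],[.642,-.071,.231],bw(-.055,0,.215),bw(-.055,.1,.215),bw(-.055,-.1,.215),bw(.11,-.1,.215),bw(.065,.052,.231),bw(.065,-.052,.231)]
p,_=cv2.projectPoints(np.array(P,float),cv2.Rodrigues(E[:3,:3])[0],E[:3,3],s['intrinsics'],s['D'])
print(p[:,0].round(0).tolist(),manip.sense()['tcp_pos'])
c=cv2.resize(im[60:300,150:470],(800,600),interpolation=cv2.INTER_CUBIC)
for i,q in enumerate(p[:,0]):
    u=((q-[150,60])*2.5).astype(int).tolist(); cv2.circle(c,u,3,(255,0,255),-1); cv2.putText(c,str(i),(u[0]+4,u[1]),0,.5,(255,255,0),1)
cv2.imwrite('pics/b3.png',c)
E
```

```text
[[307.0, 149.0], [285.0, 140.0], [339.0, 170.0], [311.0, 206.0], [363.0, 138.0], [293.0, 108.0], [270.0, 155.0], [299.0, 123.0]] [ 0.5938588  -0.06224835  0.23070486]
```

View pics/b3.png

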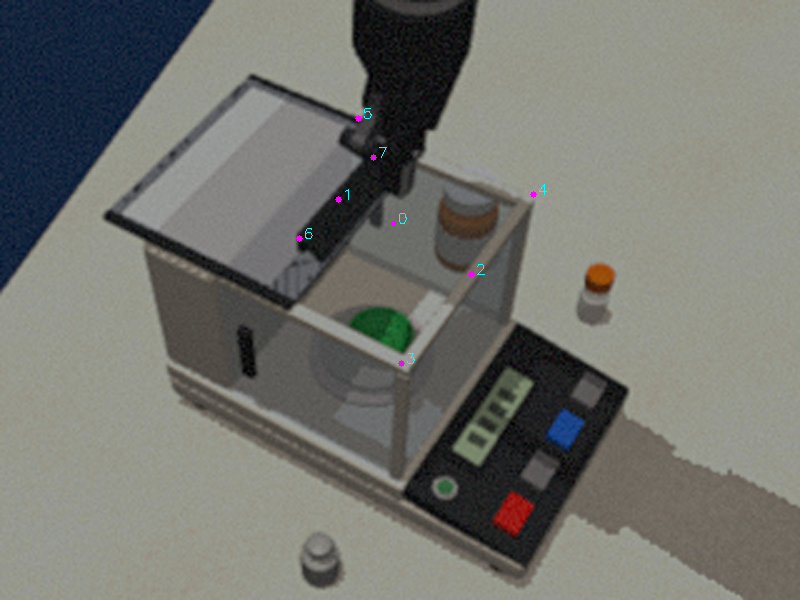

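```bash
python3 - <<'E'
from h import *
s=snapshot('scene'); c=cv2.resize(s['image'][100:180,260:340,::-1],(500,500),interpolation=cv2.INTER_CUBIC)
c=cv2.convertScaleAbs(c,alpha=2.2)
w=snapshot('wrist')['image'][200:420,170:400,::-1]; w=cv2.convertScaleAbs(cv2.resize(w,(300,287)),alpha=2)
o=np.zeros((500,800,3),np.uint8); o[:,:500]=c; o[:287,500:]=w; cv2.imwrite('pics/b4.png',o)
print(manip.sense()['force'],manip.sense()['finger_gap'])
E
```

```text
[ 0.71683763 -0.25905691  0.79320606] -4.7506973126533446e-07
```

View pics/b4.png

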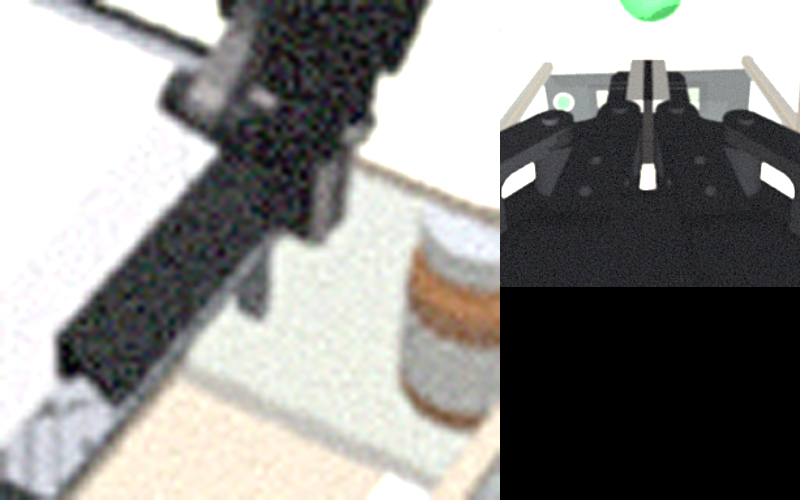

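Request:
jog_arm(commands=[[0,0,0,2,0],[0,0,0,2,0],[0,2,-0.45,1,0],[0,3,-0.65,0,0],[0,3,-0.65,0,0],[0,1.5,-0.35,0,0],[0,0,0,-1,0],[0,0,0,-1,0]])

```text
t: 6.05
tcp_pos: [0.6952, -0.0848, 0.2636]
tool_rot: [0.993, -0.117, 0.023, 0.005]
force: [-0.8, -0.0, -1.3]
finger_gap: -0.002
```

Request:
jog_arm(commands=[[0,0,0,-1.5,0],[0,0,0,-1,0],[0,0,0,-0.4,0],[0,0,0,0,0]])

```text
t: 6.38
tcp_pos: [0.6887, -0.0831, 0.226]
tool_rot: [0.993, -0.117, 0.017, 0.004]
force: [-0.9, 0.0, 0.2]
finger_gap: -0.001
```

```bash
python3 - <<'E'
from h import *
s=snapshot('scene'); im=s['image'][:,:,::-1].copy(); t=manip.sense(); print(t['tcp_pos'],t['force'])
E=np.linalg.inv(s['extrinsics'])
p,_=cv2.projectPoints(np.array([t['tcp_pos'],[.642,-.071,.231]],float),cv2.Rodrigues(E[:3,:3])[0],E[:3,3],s['intrinsics'],s['D'])
p=p[:,0]; print(p)
x0,y0=p[0].astype(int)-50
c=cv2.convertScaleAbs(cv2.resize(im[y0:y0+100,x0:x0+100],(600,600),interpolation=cv2.INTER_CUBIC),alpha=2)
for q in p: cv2.circle(c,((q-[x0,y0])*6).astype(int).tolist(),4,(255,0,255),-1)
cv2.imwrite('pics/b5.png',c)
E
```

```text
[ 0.68877502 -0.0830645   0.22641806] [ 0.03855574  0.92696741 -0.15014957]
[[265.45194884 131.55366825]
 [285.36450561 139.82094021]]
```

View pics/b5.png

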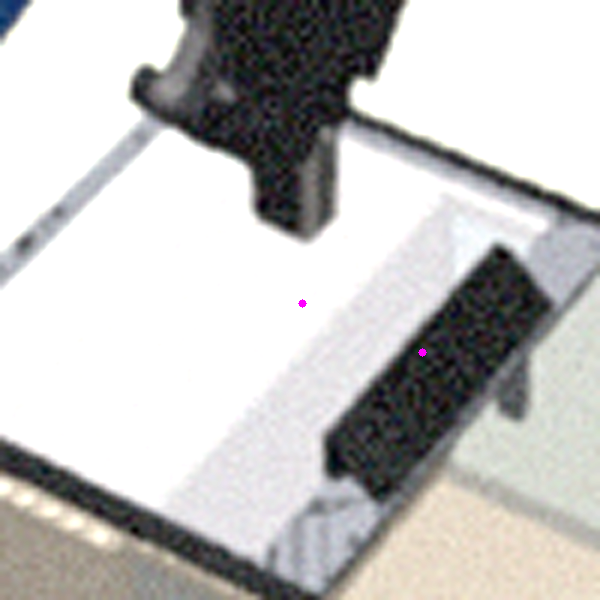

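Request:
jog_arm(commands=[[0,0,0,-0.4,0],[0,0,0,-0.3,0],[0,0,0,-0.2,0],[0,0,0,0,0]])

```text
t: 6.77
tcp_pos: [0.689, -0.083, 0.2188]
tool_rot: [0.993, -0.116, 0.018, 0.004]
force: [-0.7, -0.1, -0.5]
finger_gap: 0.006
```

Request:
jog_arm(commands=[[0,0,0,-0.3,0],[0,0,0,-0.2,0],[0,0,0,0,0]])

```text
t: 7.02
tcp_pos: [0.6897, -0.0831, 0.2147]
tool_rot: [0.993, -0.116, 0.02, 0.004]
force: [-0.7, 0.2, -0.2]
finger_gap: 0.002
```

Request:
jog_arm(commands=[[0,0,0,-0.25,0],[0,0,0,0,0]])

```text
t: 7.18
tcp_pos: [0.6899, -0.0832, 0.2122]
tool_rot: [0.993, -0.116, 0.02, 0.004]
force: [-0.4, -0.3, -0.2]
finger_gap: -0.001
```

Request:
jog_arm(commands=[[0,0,0,-0.2,0],[0,0,0,0,0]])

```text
t: 7.35
tcp_pos: [0.6899, -0.0832, 0.21]
tool_rot: [0.993, -0.116, 0.02, 0.004]
force: [0.3, 0.5, -1.1]
finger_gap: -0.002
```

Request:
jog_arm(commands=[[0,0,0,-0.2,0],[0,0,0,0,0]])

```text
t: 7.52
tcp_pos: [0.69, -0.0833, 0.2078]
tool_rot: [0.993, -0.116, 0.02, 0.004]
force: [-0.2, 0.5, -0.9]
finger_gap: 0.0
```

```bash
cat > tip.py <<'E'
from h import *
import sys
s=snapshot('scene'); im=s['image'][:,:,::-1].copy(); t=manip.sense(); print(t['tcp_pos'],t['force'])
E=np.linalg.inv(s['extrinsics']); T=np.array(t['tcp_pos'])
P=np.array([T+[0,0,d] for d in (0,.01,.02)]+[T+[.01,0,.0],T+[0,.01,0],[.642,-.071,.231]])
p,_=cv2.projectPoints(P,cv2.Rodrigues(E[:3,:3])[0],E[:3,3],s['intrinsics'],s['D']); p=p[:,0]; print(p.round(1).tolist())
x0,y0=p[1].astype(int)-50
c=cv2.convertScaleAbs(cv2.resize(im[y0:y0+100,x0:x0+100],(600,600),interpolation=cv2.INTER_CUBIC),alpha=2)
for q in p[[0,1,2,5]]: cv2.circle(c,((q-[x0,y0])*6).astype(int).tolist(),3,(255,0,255),-1)
cv2.imwrite('pics/'+sys.argv[1],c)
E
python3 tip.py b6.png
```

```text
[ 0.69017873 -0.08331192  0.2080986 ] [-0.13770095  0.43111769 -0.38531497]
[[265.3, 138.0], [265.0, 134.4], [264.8, 130.7], [260.7, 136.8], [263.4, 141.3], [285.4, 139.8]]
```

View pics/b6.png

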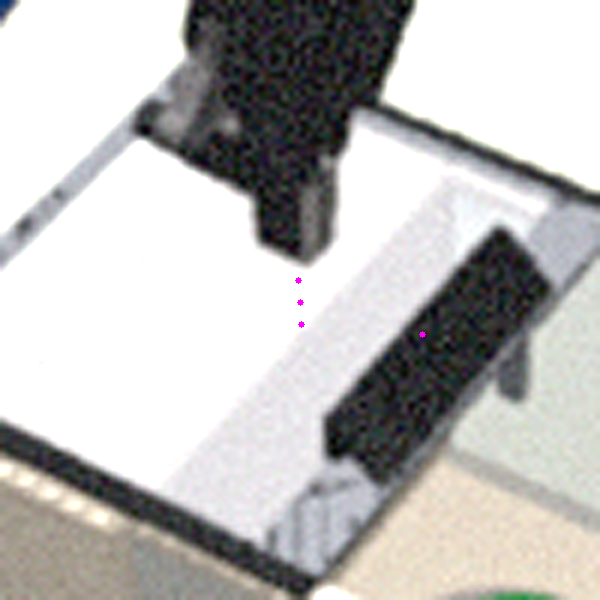

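```bash
python3 - <<'E'
from h import *
s=snapshot('wrist'); H=s['hand_eye']; E=np.linalg.inv(H); print(np.round(H,3).tolist())
P=np.array([[0,0,-d] for d in(0,.0187,.04,.073)]+[[.011,0,0],[0,.0145,0],[.011,0,-.04]])
p,_=cv2.projectPoints(P,cv2.Rodrigues(E[:3,:3])[0],E[:3,3],s['intrinsics'],s['D']);p=p[:,0];print(p.round(0).tolist())
c=s['image'][:,:,::-1].copy()
for q in p: cv2.circle(c,q.astype(int).tolist(),2,(255,0,255),-1)
cv2.imwrite('pics/b7.png',cv2.convertScaleAbs(c,alpha=1.6)[120:])
E
```

```text
[[-0.001, -0.965, -0.264, 0.066], [1.0, -0.001, -0.0, 0.001], [0.0, -0.264, 0.965, -0.178], [0.0, 0.0, 0.0, 1.0]]
[[282.0, 237.0], [282.0, 248.0], [282.0, 264.0], [281.0, 300.0], [282.0, 220.0], [304.0, 237.0], [281.0, 244.0]]
```

View pics/b7.png

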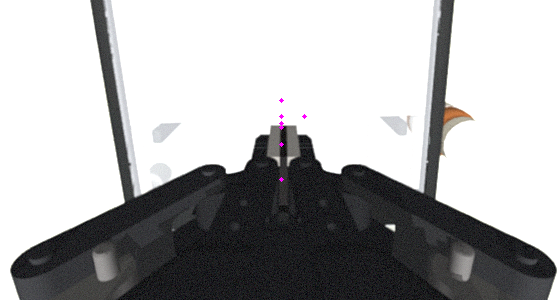

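Request:
jog_arm(commands=[[0,0,0,-0.5,0],[0,0,0,-0.5,0],[0,0,0,0,0]])

```text
t: 7.87
tcp_pos: [0.6906, -0.0834, 0.1979]
tool_rot: [0.993, -0.116, 0.021, 0.004]
force: [-0.5, -0.6, -0.1]
finger_gap: 0.003
```

Request:
jog_arm(commands=[[0,0,0,-0.3,0],[0,0,0,-0.3,0],[0,0,0,0,0]])

```text
t: 8.12
tcp_pos: [0.6902, -0.0833, 0.1905]
tool_rot: [0.993, -0.116, 0.02, 0.004]
force: [0.1, -0.4, -0.3]
finger_gap: 0.004
```

Request:
jog_arm(commands=[[0,0,0,-0.25,0],[0,0,0,0,0]])

```text
t: 8.28
tcp_pos: [0.6901, -0.0833, 0.1875]
tool_rot: [0.993, -0.116, 0.02, 0.004]
force: [-0.6, -0.5, -0.3]
finger_gap: -0.0
```

Request:
jog_arm(commands=[[0,0,0,-0.25,0],[0,0,0,0,0]])

```text
t: 8.45
tcp_pos: [0.6911, -0.0835, 0.186]
tool_rot: [0.993, -0.116, 0.021, 0.004]
force: [-0.1, 0.1, 0.2]
finger_gap: 0.003
```

Request:
jog_arm(commands=[[0,0,0,-0.25,0],[0,0,0,0,0]])

```text
t: 8.62
tcp_pos: [0.6928, -0.0839, 0.1863]
tool_rot: [0.993, -0.116, 0.024, 0.005]
force: [1.0, 0.3, -0.4]
finger_gap: 0.001
```

Request:
jog_arm(commands=[[0,0,0,0.4,0],[0,-0.5,0.1,0,0],[0,-0.8,0.18,0,0],[0,-0.8,0.18,0,0]])

```text
t: 8.95
tcp_pos: [0.6715, -0.0795, 0.1901]
tool_rot: [0.993, -0.116, 0.024, 0.005]
force: [0.4, -0.7, 0.1]
finger_gap: -0.0
```

```bash
python3 - <<'E'
from h import *
s=manip.sense(); print(s['tcp_pos'],s['force'],s['ft_torque'],np.round(s['tau'],2))
look('scene',['ridge_back','balance'])
E
```

```text
[ 0.67151314 -0.0794843   0.19009722] [ 0.41229827 -0.72387669  0.05181219] [ 0.01934878  0.06187388 -0.01544645] [ 1.000e-02 -4.658e+01 -1.914e+01 -0.000e+00 -9.000e-02  1.000e-02]
scene ridge_back [([0.6477, -0.0698, 0.2318], 0.75), ([0.4337, -0.0071, 0.0557], 0.55)]
scene balance [([0.5812, -0.0555, -0.001], 0.62)]
```

Request:
jog_arm(commands=[[0,-0.8,0.18,0,0],[0,-0.8,0.18,0,0],[0,-0.8,0.18,0,0]])

```text
t: 9.35
tcp_pos: [0.6482, -0.0745, 0.1902]
tool_rot: [0.993, -0.117, 0.027, 0.005]
force: [2.2, -0.9, -1.0]
finger_gap: 0.001
```

```bash
python3 - <<'E'
from h import *
s=manip.sense(); print(s['tcp_pos'],s['force'])
look('scene',['ridge_back','balance'])
E
python3 tip.py b8.png
```

```text
[ 0.64822633 -0.07446855  0.19015944] [ 2.21039116 -0.91617821 -0.99291085]
scene ridge_back [([0.6372, -0.068, 0.2328], 0.75)]
scene balance [([0.5809, -0.0574, -0.003], 0.58)]
[ 0.64751117 -0.07413348  0.19027227] [ 0.0094436  -1.41893399  0.23890521]
[[283.5, 152.7], [283.4, 149.2], [283.4, 145.6], [278.9, 151.4], [281.7, 156.1], [285.4, 139.8]]
```

View pics/b8.png

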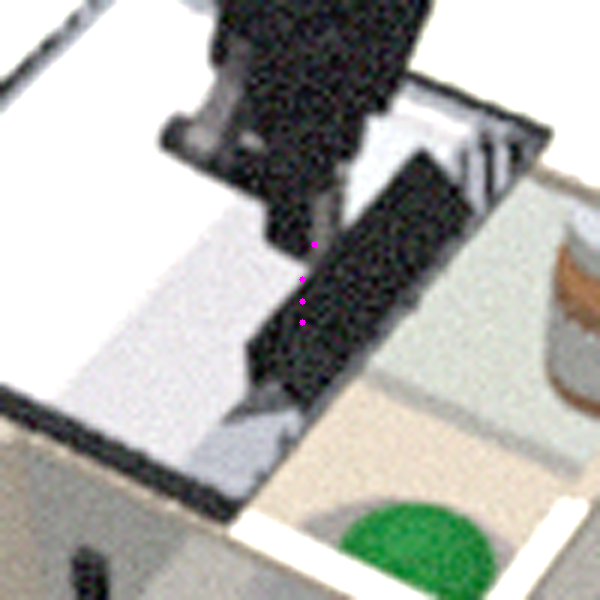

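Request:
jog_arm(commands=[[0,-0.9,0.2,0,0],[0,-0.9,0.2,0,0],[0,-0.9,0.2,0,0],[0,-0.9,0.2,0,0],[0,-0.9,0.2,0,0],[0,-0.9,0.2,0,0]])

```text
t: 10.05
tcp_pos: [0.5958, -0.0637, 0.1908]
tool_rot: [0.993, -0.117, 0.031, 0.006]
force: [1.5, -1.0, -0.5]
finger_gap: 0.002
```

Request:
jog_arm(commands=[[0,-0.9,0.2,0,0],[0,-0.8,0.18,0,0],[0,-0.6,0.13,0,0]])

```text
t: 10.3
tcp_pos: [0.5693, -0.0581, 0.191]
tool_rot: [0.993, -0.117, 0.03, 0.006]
force: [1.5, -0.4, -1.5]
finger_gap: -0.0
```

```bash
python3 - <<'E'
from h import *
look('scene',['ridge_back','balance','pane_top'])
E
```

```text
scene ridge_back [([0.5567, -0.051, 0.2317], 0.85)]
scene balance [([0.5254, -0.0498, 0.2173], 0.6)]
scene pane_top [([0.5295, -0.0516, 0.2156], 0.71)]
```

Request:
jog_arm(commands=[[0,-0.4,0.09,0,0],[0,-0.3,0.07,0,0],[0,-0.3,0.07,0,0]])

```text
t: 10.75
tcp_pos: [0.5619, -0.0563, 0.1913]
tool_rot: [0.993, -0.117, 0.032, 0.006]
force: [0.5, 0.5, -0.9]
finger_gap: -0.001
```

Request:
jog_arm(commands=[[0,-0.3,0.07,0,0],[0,-0.3,0.07,0,0]])

```text
t: 10.92
tcp_pos: [0.558, -0.0556, 0.1916]
tool_rot: [0.993, -0.117, 0.035, 0.007]
force: [8.8, -1.3, -6.7]
finger_gap: -0.001
```

Request:
jog_arm(commands=[[0,-0.15,0.03,0,0],[0,0,0,0,0]])

```text
t: 11.08
tcp_pos: [0.5586, -0.0555, 0.192]
tool_rot: [0.992, -0.117, 0.038, 0.007]
force: [0.5, 0.3, -0.7]
finger_gap: -0.002
```

```bash
python3 - <<'E'
from h import *
s=manip.sense(); print(s['tcp_pos'],s['force'])
look('scene',['ridge_back','pane_top'],'s9.png')
E
```

```text
[ 0.55863718 -0.05554417  0.19196856] [ 0.5411134   0.28632473 -0.70407291]
scene ridge_back [([0.5795, -0.0538, -0.0045], 0.58), ([0.4521, 0.044, 0.0571], 0.54)]
scene pane_top [([0.5261, -0.0458, 0.2154], 0.78)]
```

Request:
jog_arm(commands=[[0,-0.3,0.07,0,0],[0,-0.3,0.07,0,0]])

```text
t: 11.4
tcp_pos: [0.5589, -0.0556, 0.1929]
tool_rot: [0.992, -0.117, 0.045, 0.007]
force: [9.6, -1.6, -5.3]
finger_gap: 0.006
```

Request:
jog_arm(commands=[[0,0.6,-0.13,0,0],[0,0.3,-0.06,1,0],[0,0,0,3,0],[0,0,0,3,0],[0,-2,0.3,1.5,0],[0,-3,0.3,0,0],[0,-3,0,0,0],[0,-3,0,0,0]])

```text
t: 12.07
tcp_pos: [0.4525, -0.05, 0.2784]
tool_rot: [0.993, -0.117, 0.036, 0.006]
force: [-0.1, 0.3, 0.6]
finger_gap: 0.002
```

```bash
python3 - <<'E'
from h import *
s=manip.sense(); print(s['tcp_pos'],s['force'])
look('scene',['ridge_back','pane_top','tare_cap','mode_cap','print_cap','power_cap','balance'],'s10.png')
look('wrist',['tare_cap','ridge_back','pane_top'])
cv2.imwrite('pics/b10.png',cv2.convertScaleAbs(cv2.resize(cv2.imread('pics/s10.png')[60:300,150:470],(800,600)),alpha=1.8))
E
```

```text
[ 0.45247016 -0.05004211  0.27841469] [-0.10292312  0.28654147  0.56679873]
scene ridge_back [([0.5476, -0.0511, 0.2316], 0.57)]
scene pane_top []
scene tare_cap [([0.4269, -0.0487, 0.0495], 0.55)]
scene mode_cap [([0.4361, -0.005, 0.0561], 0.51), ([0.546, -0.0523, 0.2319], 0.24)]
scene print_cap [([0.4187, -0.0934, 0.0556], 0.57)]
scene power_cap [([0.4502, 0.0432, 0.0575], 0.7)]
scene balance [([0.5825, -0.0575, -0.0036], 0.71)]
wrist tare_cap [([0.4322, -0.0503, 0.0538], 0.81)]
wrist ridge_back [([0.5474, -0.0476, 0.2303], 0.69)]
wrist pane_top [([0.5282, -0.0446, 0.2135], 0.62), ([0.5805, -0.2602, -0.0018], 0.51)]
```

View pics/b10.png

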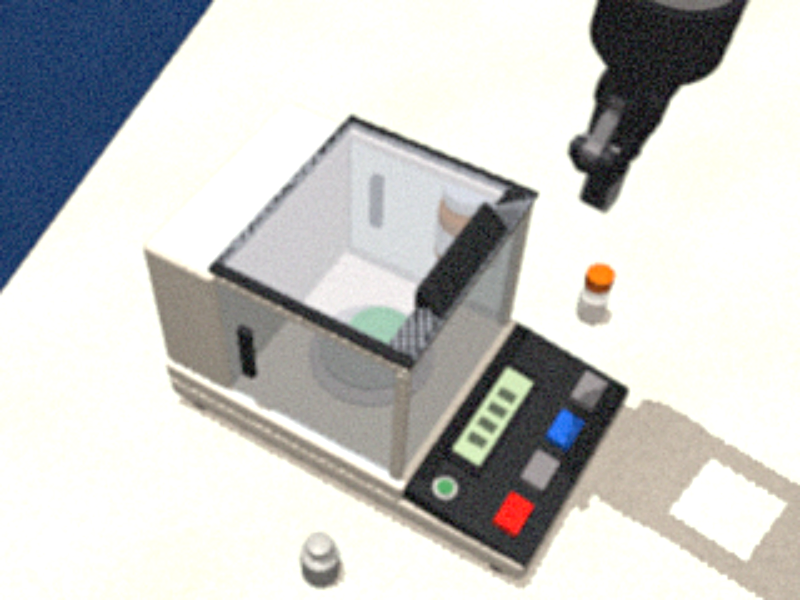

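Request:
jog_arm(commands=[[0,-1.2,0,0,0],[0,-1,0,-1,0],[0,0,0,-3,0],[0,0,0,-3,0],[0,0,0,-3,0],[0,0,0,-2,0],[0,0,0,0,0]])

```text
t: 13.25
tcp_pos: [0.4298, -0.0507, 0.1566]
tool_rot: [0.992, -0.116, 0.039, 0.007]
force: [-0.1, 0.7, 0.1]
finger_gap: 0.002
```

Request:
jog_arm(commands=[[0,0,0,-2.5,0],[0,0,0,-2.5,0],[0,0,0,-2.5,0],[0,0,0,-1.5,0],[0,0,0,0,0]])

```text
t: 13.67
tcp_pos: [0.432, -0.0523, 0.0681]
tool_rot: [0.992, -0.115, 0.043, 0.008]
force: [-0.6, -0.3, -0.3]
finger_gap: 0.005
```

```bash
python3 tip.py b11.png; python3 - <<'E'
from h import *
s=snapshot('scene')['image'][:,:,::-1]
w=snapshot('wrist')['image'][:,:,::-1]
o=np.hstack([cv2.resize(s[160:310,290:440],(400,400),interpolation=cv2.INTER_CUBIC),cv2.resize(w,(400,400))])
cv2.imwrite('pics/b11.png',cv2.convertScaleAbs(o,alpha=1.8))
E
```

```text
[ 0.43258154 -0.05241637  0.06903321] [ 0.05877928 -0.90931929  0.61931706]
[[375.7, 225.8], [376.5, 223.1], [377.3, 220.4], [371.1, 224.4], [374.6, 229.5], [285.4, 139.8]]
```

View pics/b11.png

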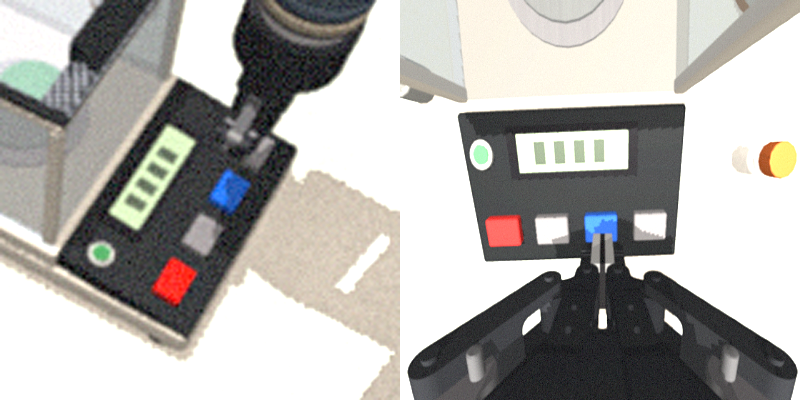

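Request:
jog_arm(commands=[[0,-0.2,0.1,-2,0],[0,0,0,-1.2,0],[0,0,0,-0.7,0],[0,0,0,0,0]])

```text
t: 14.15
tcp_pos: [0.4381, -0.0542, 0.0369]
tool_rot: [0.992, -0.115, 0.054, 0.011]
force: [-1.1, 0.3, -1.1]
finger_gap: -0.002
```

```bash
python3 - <<'E'
from h import *
s=manip.sense(); print(np.round(s['q'],3),s['tcp_pos'],s['tool_rot'])
look('wrist',['tare_cap']);look('scene',['tare_cap'])
E
```

```text
[-0.382  0.569  2.108  0.018  0.355  1.402] [ 0.4381056  -0.05416547  0.03689186] [ 0.99188077 -0.11475371  0.05361132  0.01139947]
wrist tare_cap []
scene tare_cap [([0.4262, -0.0511, 0.0503], 0.45)]
```

Request:
jog_arm(commands=[[0,-0.6,0.3,0,0],[0,0,0,0,0]])

```text
t: 14.52
tcp_pos: [0.4327, -0.0513, 0.0387]
tool_rot: [0.992, -0.115, 0.055, 0.012]
force: [-0.6, 0.1, 0.0]
finger_gap: -0.001
```

Request:
jog_arm(commands=[[0,-0.15,0.03,-0.6,0],[0,-0.15,0.03,-0.5,0],[0,0,0,0,0]])

```text
t: 14.77
tcp_pos: [0.4297, -0.0506, 0.0278]
tool_rot: [0.992, -0.115, 0.056, 0.012]
force: [-0.7, -0.6, 0.0]
finger_gap: -0.0
```

Request:
jog_arm(commands=[[0,0,0,-0.4,0],[0,0,0,-0.2,0],[0,0,0,0,0]])

```text
t: 15.02
tcp_pos: [0.4291, -0.0505, 0.0205]
tool_rot: [0.992, -0.115, 0.056, 0.012]
force: [-0.1, -1.3, -0.3]
finger_gap: 0.0
```

Request:
jog_arm(commands=[[0,0,0,-0.2,0],[0,0,0,0,0]])

```text
t: 15.18
tcp_pos: [0.4295, -0.0506, 0.0181]
tool_rot: [0.992, -0.115, 0.056, 0.012]
force: [-1.1, 1.0, 2.1]
finger_gap: 0.004
```

Contact begins (2 N). Press on in small steps.

Request:
jog_arm(commands=[[0,0,0,-0.2,0],[0,0,0,0,0]])

```text
t: 15.35
tcp_pos: [0.4299, -0.0506, 0.0163]
tool_rot: [0.992, -0.115, 0.056, 0.012]
force: [-0.7, 0.6, 3.3]
finger_gap: 0.003
```

Request:
jog_arm(commands=[[0,0,0,-0.2,0],[0,0,0,0,0]])

```text
t: 15.52
tcp_pos: [0.4302, -0.0507, 0.0145]
tool_rot: [0.992, -0.115, 0.057, 0.012]
force: [-0.6, 0.6, 5.2]
finger_gap: 0.001
```

Request:
jog_arm(commands=[[0,0,0,-0.05,0],[0,0,0,0,0],[0,0,0,0,0],[0,0,0,0,0]])

```text
t: 15.85
tcp_pos: [0.4302, -0.0507, 0.0147]
tool_rot: [0.992, -0.115, 0.058, 0.012]
force: [-0.4, 0.8, 4.3]
finger_gap: 0.002
```

Request:
jog_arm(commands=[[0,0,0,-0.15,0],[0,0,0,-0.05,0],[0,0,0,-0.03,0]])

```text
t: 16.1
tcp_pos: [0.4305, -0.0508, 0.0136]
tool_rot: [0.992, -0.114, 0.059, 0.013]
force: [-0.2, -0.7, 6.3]
finger_gap: 0.001
```

Clearly pressed (over 6 N). Release upward and back away.

Request:
jog_arm(commands=[[0,0,0,0.5,0],[0,0,0,1,0],[0,0,0,2,0],[0,0,0,3,0],[0,0,0,3,0],[0,0,0,3,0],[0,0,0,3,0],[0,0,0,3,0]])

```text
t: 16.77
tcp_pos: [0.4218, -0.0482, 0.2004]
tool_rot: [0.992, -0.115, 0.047, 0.01]
force: [0.4, -0.2, 0.5]
finger_gap: 0.002
```

Request:
jog_arm(commands=[[0,0,0,3,0],[0,0,0,3,0],[0,0,-3,1,0],[0,0,-3,0,0],[0,0,-3,0,0],[0,0,-3,0,0],[0,0,-3,0,0],[0,0,0,0,0]])

```text
t: 17.43
tcp_pos: [0.422, -0.203, 0.2844]
tool_rot: [0.992, -0.111, 0.056, 0.014]
force: [0.9, 0.2, -0.5]
finger_gap: 0.001
```

```bash
python3 - <<'E'
from h import *
s=manip.sense(); print(s['t'],s['tcp_pos'],s['force'])
look('scene',['ridge_back','pane_top','tare_cap','mode_cap','balance','weight','vial','dish'],'s12.png')
look('top',['ridge_back','balance','dish','jar','weight','vial'],'t12.png')
a=cv2.resize(cv2.imread('pics/s12.png')[60:330,150:470],(400,338));b=cv2.resize(cv2.imread('pics/t12.png')[90:360,200:520],(400,338))
cv2.imwrite('pics/b12.png',cv2.convertScaleAbs(np.hstack([a,b]),alpha=1.7))
E
```

```text
17.4333 [ 0.42200857 -0.20300055  0.28440426] [ 0.85319628  0.16569585 -0.52454789]
scene ridge_back [([0.5483, -0.0456, 0.2307], 0.88)]
scene pane_top [([0.5254, -0.0484, 0.217], 0.9)]
scene tare_cap [([0.4246, -0.0522, 0.0504], 0.47)]
scene mode_cap [([0.4344, -0.0034, 0.0557], 0.42)]
scene balance [([0.5787, -0.0555, -0.0048], 0.88)]
scene weight [([0.5859, 0.1261, -0.0045], 0.57)]
scene vial [([0.4363, -0.2255, 0.0002], 0.61)]
scene dish []
top ridge_back [([0.549, -0.05, 0.23], 0.87)]
top balance [([0.5824, -0.059, -0.0065], 0.6)]
top dish []
top jar [([0.5749, -0.2681, -0.0007], 0.74)]
top weight [([0.5848, 0.122, 0.0011], 0.63)]
top vial []
```

View pics/b12.png

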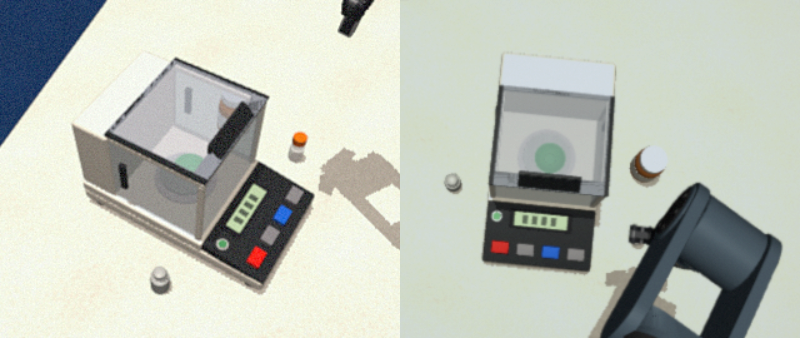

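```bash
python3 -c "
from h import *
print(workorder.sign_off())"
```

```text
the job is handed in; nothing more can be done
None
```

I shut the top door against its stop, pressed the blue tare key once and let it spring back. The hand was then clear of everything, and I handed the job in at about 17.5 s.

- **First push missed:** it passed over the ridge without touching it. The real fingertips sit about 36–40 mm behind the reported tool point. I found this from the scene and wrist pictures and confirmed it by touching the door glass. I lowered the tool by that amount and the second push worked.
- **Door:** it met a hard stop twice at the same place, with about 9 N along the push. Working from the finger contact, the ridge's rear face is at x ≈ 0.545 m, as it should be when shut. The trained networks read about 0.548 m, up to 3 mm open. That is inside the 4 mm limit and inside their own error, but the two measures do not quite agree.
- **Tare key:** the force rose from 2.1 N to 6.3 N over about 4.5 mm of travel, then fell to zero on release. That is past the 3.8 N half-way point and far below the 25 N limit.
- **Other things:** the balance, jar and weight read within about 4 mm of their starting places in the last pictures, and the vial about the same in the scene view. The top camera's network missed the vial.
- **Dish:** the networks did not find it through the shut glass at the end, so I judged it by eye. It shows centred on the pan.

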